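Set the burr gap of the scrap grinder

TASK

Set up the round-bodied scrap grinder for the next batch of failed prints: with its ring bar, turn the black adjustment ring clockwise (seen from above) until the burrs touch and it goes no further, then back it off two clicks (two marks on the scale) and let go. Leave the ring of the square-bodied grinder beside it as it is.

Things in the scene. Friction and masses are not known exactly. Their poses are not given: they have to be found in the camera images.
- round: Round scrap grinder, fixed: bare-metal drum 116 mm across on a dark foot 150 x 120 mm. Origin under the drum's axis on the table, z up. Hopper on its +x side (rim 125 mm high, 77 to 147 mm from the axis), spout and loose cup on its -x side. The collar round the ring, 123 mm high, bears six marks 20 degrees apart: the broad one at 40 degrees from +x, the rest counter-clockwise.
- round_ring (a joint): Black adjustment ring on the round grinder, 86 mm across, 22 mm high. Rad: 0 = burrs touch (hard stop, pointer at the broad mark), growing counter-clockwise from above to 1.745; starts at 1.0 to 1.4. One click = one mark = 20 degrees (0.349); two clicks = 0.698. Even light friction, about 0.1 N m; stays where left; clicks are marked, not felt.
- round_grip (a point): Grip point on the round grinder's ring axis, 169 mm above the table, inside the upright black bar across the ring that turns with it: 66 mm long, 14 mm thick, 36 mm high. The point is 11 mm below the bar's top, 24 mm above the ring's top. x runs along the bar towards the bare-metal pointer on the ring's rim, z up; fingers close along y. Room is free all round the bar.
- square_pointer (a point): Tip of the bare-metal pointer on the ring of the other grinder, 39 mm from that ring's vertical axis (x points outwards from it), 147 mm above the table. That grinder has a square body, 96 x 96 mm, a ring 72 mm across and a bar 56 mm long; heights as the round one. Its ring must not be turned.

How it is judged:
On the way:
1. the round grinder's ring is turned home until the burrs touch (within 0.1 rad of its stop) (value of joint round_ring below 0.1 rad), for 0.1 s.
At the end, for the whole second after the job is handed in: After touching, the round grinder's ring rests two clicks back from the stop: joint at 0.698 rad, give or take 0.18 rad (half a click), at rest and released (value of joint round_ring between 0.515 and 0.88 rad and velocity of joint round_ring between -0.05 and 0.05 rad/s).
It fails at once if the square grinder's ring is turned (its pointer moves more than 8 mm) (distance of square_pointer from where it was at the start of the episode above 0.008 m).
It also fails if it takes over 35 s, if anything falls off the work surface, if the arm or the gripper's body presses on something with over 40 N, if the wrist force passes 120 N, or if a joint passes its speed limit or range.

ROBOT

A 7-joint arm with a two-finger parallel gripper is mounted at the origin on the work surface. World frame = base frame: x ahead of the robot, y to its left, z up, the work surface at z = 0. Lengths are in m, angles in rad, forces in N, time in s.
With the tool pointing down it reaches from about 0.4 to 0.85 m from the base axis. Payload 10.4 kg.
Tool frame: the origin (TCP) lies on the centre line of the jaws, within the pads' length; the fingertips stand 11 mm ahead of it and the grasp point (between the pads) lies 8 mm behind it; z points along the fingers, y is the line along which they close (so a half turn about z gives the same grasp; the last joint's range is limited). The gripper opens to 87 mm and grips with 3 to 60 N. Pads are 19 mm wide; open, the fingers measure 117 mm over their backs; the gripper's body (75 mm by 190 mm) begins 51 mm behind the grasp point.
Start: joints at [-0.023, 0.332, -0.065, 1.46, 0.022, 1.35, -0.088], TCP at [0.625, 0, 0.234] pointing down, gripper open.
Joint ranges: [-2.6, 2.6], [-0.5, 2.12], [-1.47, 1.34], [0.16, 2.42], [-1.27, 4.41], [0.06, 2.06], [-2.6, 2.6]. Speed limits (rad/s): [2.22, 2.22, 2.79, 2.79, 3.14, 3.14, 3.14].

INTERFACE

Orientations are given as a unit quaternion [x, y, z, w].
In Python, from bench import r gives the robot as it stands.
- The arm moves only by the shell command python3 -m pendant 'ROWS' [OPENING] [FORCE]. ROWS is JSON, a list of rows, each a list of 4 numbers: the shift along the tool's x, y, z in m, then the turn about the tool's z in rad. A call has 1 to 8 rows; each row shifts and turns the commanded pose from where the row before left it, along the tool's axes as they then stand; what a row does not reach is not made up. A row lasts 1/12 s, in which the tool goes at most 41.7 mm and 7.16 degrees, less where a joint would pass 70% of its speed; a pose out of reach is approached as far as the arm can. A call with a gripper value outside its range is refused whole. OPENING is the opening, from 0 (shut) to 1 (fully open), set as the call begins (- or left out, the last holds). The fingers move at their own pace and stop on an object; FORCE is the grip in N (left out, the last holds). Time passes only in rows, so rows that do not move let the fingers close. It gives the time, the measured TCP pose, the force, the opening and the grip force at its end, in the units of the state.
- r.read_state(): the state, without advancing time (a new reading comes with each control period).
- r.camera(name): name is "scene" or "side" or "wrist"; returns a dict with "img" (480x640x3 uint8, red, green, blue), "camera_matrix" (3x3 intrinsics, pixels), "xyz" and "attitude" of the camera in the world. Camera axes: x right, y down, z forward; pixel columns grow to the right and rows downward; lengths in m; the calibration is good to about 2 mm. A picture is of the moment at which its call begins. There is no depth.
- r.close_job(): hands the job in; it is judged then, once.
Trained networks look in the newest picture that a camera, given by its name, has taken for a name from the list of things; names that differ only in an ending like _2 or _b are one class to them, and where a whole thing is asked for, a point or a joint stands for the part that bears it (a point fixed in the world has none). Each returns a list of dicts, best first, with "score" (0 to 1); they miss things now and then, are a little off and sometimes report something else, mostly with a low value. They report only what shows in the picture. A call takes as long as a camera call.
- r.outline_of(thing, camera): "mask" (480x640 bool, what is visible of it) and "bbox" ([centre column, centre row, width, height] in pixels, round what is visible of it).
The state is a dict: "time": time; "joint_positions": joint angles; "joint_vel": joint speeds; "joint_torque": joint torques, N m; "ee_pos": TCP position; "eef_rot": TCP orientation; "ft_force": force on the tool from outside, world axes, zero at the start; "torque": the same for the moment, N m; "width": finger opening in m; "grip_force": force on a finger pad.
Only numpy, scipy, OpenCV 4.12 (cv2) and the standard library are available. Lean on these libraries where they do the work, as an engineer would, in place of code of your own. Each camera call takes 0.05 s, during which the arm holds its last target. There are 200 camera calls.

## Working session

There is one attempt and no reset: what is moved stays moved. The work goes in short steps, Python scripts to look and compute and a shell command to move; the robot and the scene stay as the last step left them, time stands still between calls to the robot, and variables do not carry over. Pictures are saved under pics/ and viewed, at most 10 in all, crops included, and the job is handed in when it is done.

```bash
mkdir -p pics; ls; python3 - <<'E'
from bench import r
import cv2,numpy as np
s=r.read_state();print({k:np.round(v,3).tolist() for k,v in s.items()})
ims=[]
for c in("scene","side","wrist"):
    d=r.camera(c);cv2.imwrite(f"pics/{c}0.png",d["img"][:,:,::-1])
    print(c,np.round(d["camera_matrix"],1).tolist(),np.round(d["xyz"],4),np.round(d["attitude"],4).tolist())
    for t in("round","round_ring","round_grip","square_pointer"):
        for o in r.outline_of(t,c)[:3]:print(t,round(o["score"],2),np.round(o["bbox"],1))
a=[cv2.imread(f"pics/{c}0.png") for c in("scene","side","wrist")]
z=np.zeros_like(a[0]);m=np.vstack([np.hstack(a[:2]),np.hstack([a[2],z])])
cv2.imwrite("pics/all0.png",cv2.resize(m,(800,600),interpolation=cv2.INTER_AREA))
E
```

```text
pics
{'time': 0.0, 'joint_positions': [-0.023, 0.333, -0.065, 1.461, 0.022, 1.35, -0.088], 'joint_vel': [0.001, 0.001, 0.001, 0.003, -0.0, 0.001, 0.001], 'joint_torque': [-0.0, -62.325, 0.024, -38.989, -0.061, 0.04, 0.0], 'ee_pos': [0.625, -0.0, 0.233], 'eef_rot': [0.707, 0.707, -0.001, -0.0], 'ft_force': [-0.06, 0.912, -0.182], 'torque': [0.001, -0.023, -0.011], 'grip_force': 0.0, 'width': 0.087}
scene [[505.7, 0.0, 323.0], [0.0, 505.7, 236.4], [0.0, 0.0, 1.0]] [ 0.9009 -0.4359  0.7974] [0.8954, 0.2854, -0.1052, -0.3251]
round 0.65 [429.4 188.7 114.5 108.8]
round_ring 0.31 [429.9 186.9 111.1 109.3]
round_grip 0.8 [407.  156.8  45.2  46.2]
square_pointer 0.8 [223.2 344.   60.   58.6]
side [[508.0, 0.0, 317.7], [0.0, 508.0, 233.8], [0.0, 0.0, 1.0]] [ 0.132  -0.4643  0.6511] [0.8345, -0.3383, 0.1626, -0.4034]
round 0.78 [245.4 195.2 106.  111.3]
round_ring 0.77 [230.3 164.6  48.3  42.7]
round_grip 0.97 [230.4 165.4  47.4  42.5]
square_pointer 0.64 [439.  309.4  57.2  54.7]
wrist [[408.4, 0.0, 314.7], [0.0, 408.4, 238.8], [0.0, 0.0, 1.0]] [0.6261 0.0664 0.3847] [0.9925, 0.0003, -0.0, 0.1221]
```

View pics/all0.png

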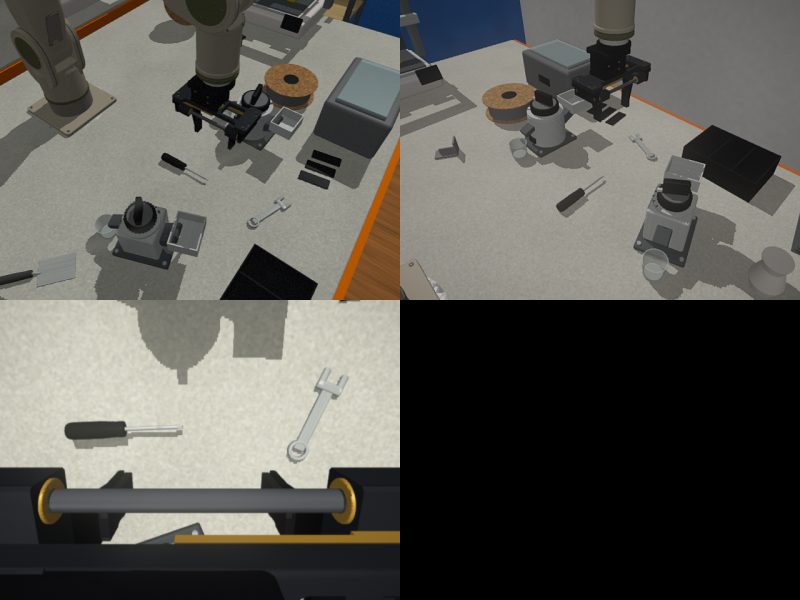

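The scene picture shows the round grinder behind the gripper (ring near 410,155), and the side picture shows its ring near (230,165). The square grinder stands at (223,344) in scene and (439,309) in side. Next I triangulate the ring and look at close crops.

```bash
cat > h.py <<'E'
import numpy as np,cv2
from scipy.spatial.transform import Rotation as R
def ray(d,u,v):
    k=R.from_quat(d["attitude"]).as_matrix()@np.linalg.inv(d["camera_matrix"])@[u,v,1.]
    return np.array(d["xyz"]),k/np.linalg.norm(k)
def atz(d,u,v,z):
    o,k=ray(d,u,v);return o+k*(z-o[2])/k[2]
def tri(rs):
    A=sum(np.eye(3)-np.outer(k,k) for o,k in rs);b=sum((np.eye(3)-np.outer(k,k))@o for o,k in rs)
    p=np.linalg.solve(A,b);return p,[round(float(np.linalg.norm(np.cross(p-o,k))),4) for o,k in rs]
def proj(d,p):
    q=R.from_quat(d["attitude"]).as_matrix().T@(np.asarray(p)-d["xyz"]);q=np.array(d["camera_matrix"])@q;return q[:2]/q[2]
E
python3 - <<'E'
from bench import r
from h import *
D={c:r.camera(c) for c in("scene","side")}
for t in("round_grip","square_pointer"):
    rs=[]
    for c in D:
        o=r.outline_of(t,c)[0];m=o["mask"];rs.append(ray(D[c],*o["bbox"][:2]));print(t,c,o["bbox"],m.sum())
    print(tri(rs))
a=D["scene"]["img"][110:260,340:540,::-1];b=D["side"]["img"][110:260,160:360,::-1]
cv2.imwrite("pics/c1.png",np.hstack([cv2.resize(x,(400,300),interpolation=3) for x in(a,b)]))
E
```

```text
round_grip scene [409.1, 157.3, 43.7, 47.4] 1308
round_grip side [230.4, 163.7, 44.5, 43.5] 1470
(array([0.60361224, 0.26579956, 0.14728649]), [0.0002, 0.0002])
square_pointer scene [224.2, 345.3, 59.0, 58.6] 2237
square_pointer side [437.2, 308.3, 60.6, 52.0] 2579
(array([ 0.58205216, -0.2346019 ,  0.14025633]), [0.0018, 0.0018])
```

View pics/c1.png

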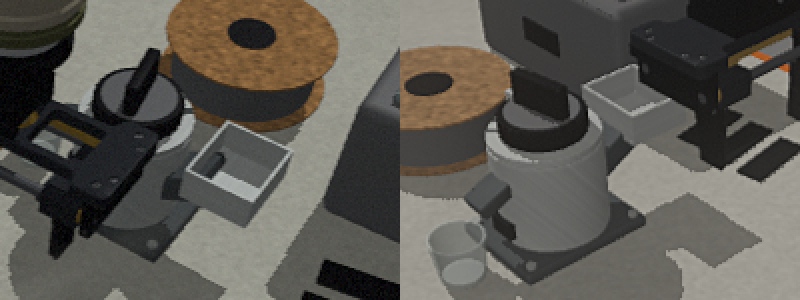

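Both crops show the round grinder's bar upright on its ring. The triangulated grip axis is about (0.604, 0.266), and the square grinder is well away at y = -0.235. I'll move most of the way there and look with the wrist camera.

```bash
python3 -m pendant '[[0.034,-0.004,0,0],[0.034,-0.004,0,0],[0.034,-0.004,0,0],[0.034,-0.004,0,0],[0.034,-0.004,0,0],[0,0,0,0],[0,0,0,0]]' 1
python3 - <<'E'
from bench import r
from h import *
D={c:r.camera(c) for c in("scene","side","wrist")}
for c in D:
    for t in ("round_grip","round"):
        for o in r.outline_of(t,c)[:1]:print(c,t,o["score"],np.round(o["bbox"],1))
s=D["scene"]["img"][80:260,320:560,::-1]
w=D["wrist"]["img"][:,:,::-1]
cv2.imwrite("pics/w2.png",w);cv2.imwrite("pics/s2.png",cv2.resize(s,(800,600),interpolation=3))
import pickle;pickle.dump(D,open("D2.pkl","wb"))
E
```

```text
time: 1.63
ee_pos: [0.6043, 0.1728, 0.2335]
eef_rot: [0.706, 0.709, 0.0, -0.0]
ft_force: [0.2, -0.6, 0.6]
width: 0.0872
grip_force: 0.0
scene round_grip 0.62 [408.4 162.2  47.1  41.9]
scene round 0.67 [418.2 192.8 137.9  96.1]
side round_grip 0.92 [229.7 163.4  44.3  39.4]
side round 0.66 [246.9 195.9 105.5 108.8]
wrist round_grip 0.82 [310.5  78.8 162.6 157.7]
wrist round 0.57 [374.8  89.  383.1 178.1]
```

View pics/w2.png

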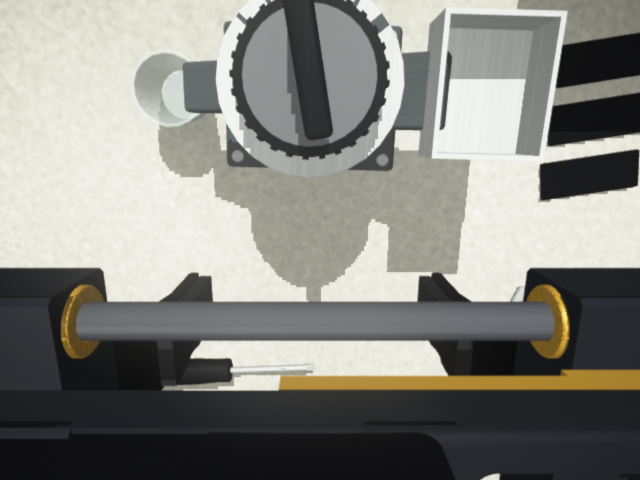

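The wrist view shows the ring near (310,76), its bar running up and slightly left from (318,136), and the hopper at right (+x). I'll turn that into an axis and a bar angle.

```bash
python3 - <<'E'
from h import *
import pickle
D=pickle.load(open("D2.pkl","rb"));w=D["wrist"]
img=w["img"]
# two-view triangulation (wrist + side) on bbox centres as the height check
print("tri",tri([ray(w,310.5,78.8),ray(D["side"],229.7,163.4),ray(D["scene"],409.1,157.3)]))
print("ring C",atz(w,310.5,77,.14))
e=atz(w,318,135,.18);print("bar end",e)
L=[atz(w,287,0,.18),atz(w,307,137,.18)];print("left edge",L,np.degrees(np.arctan2(*(L[0]-L[1])[[1,0]])))
Rr=[atz(w,313,0,.18),atz(w,331,133,.18)];print("right",Rr,np.degrees(np.arctan2(*(Rr[0]-Rr[1])[[1,0]])))
print("hopper centre",atz(w,496,83,.125))
E
```

```text
tri (array([0.6035049 , 0.2663327 , 0.14738076]), [0.0007, 0.0012, 0.0007])
ring C [0.60405263 0.26786323 0.14      ]
bar end [0.60800245 0.2361511  0.18      ]
left edge [array([0.59394041, 0.29509369, 0.18      ]), array([0.60265676, 0.23521057, 0.18      ])] 98.28158339841714
right [array([0.60565259, 0.29508991, 0.18      ]), array([0.6143058 , 0.23708915, 0.18      ])] 98.4854447270105
hopper centre [0.71485346 0.26644983 0.125     ]
```

View pics/s2.png

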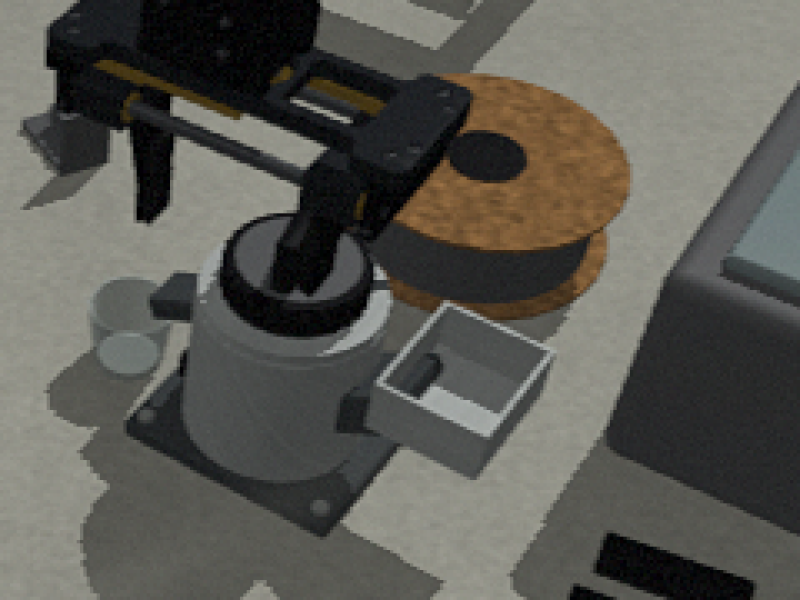

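The close-up agrees: axis (0.604, 0.267), bar at 98.4°, which puts the ring at about 1.03 rad. I'll move over it, align and descend.

```bash
python3 -m pendant '[[0.0235,0,0,0],[0.0235,0,0,0],[0.0235,0,0,0],[0.0235,0,0,0],[0,0,0,-0.0715],[0,0,0,-0.0715],[0,0,0,0],[0,0,0,0]]' 1
python3 - <<'E'
from bench import r
from h import *
s=r.read_state();x=R.from_quat(s["eef_rot"]).as_matrix()[:,0]
print(s["ee_pos"],np.degrees(np.arctan2(x[1],x[0])),s["joint_positions"])
E
```

```text
time: 2.75
ee_pos: [0.6052, 0.2636, 0.2335]
eef_rot: [0.656, 0.755, -0.0, 0.0]
ft_force: [0.1, 0.7, -0.1]
width: 0.0869
grip_force: 0.0
[0.60516622 0.26357074 0.23352093] 98.03622394740052 [-0.33404751  0.41794968 -0.20173328  1.34963825  0.08300097  1.38224162
 -0.39416452]
```

```bash
python3 -m pendant '[[0.003,-0.001,0.018,-0.006],[0,0,0.018,0],[0,0,0.018,0],[0,0,0.0185,0],[0,0,0,0],[0,0,0,0]]' 1 && python3 -m pendant '[[0,0,0,0],[0,0,0,0],[0,0,0,0],[0,0,0,0],[0,0,0,0],[0,0,0,0],[0,0,0,0],[0,0,0,0]]' 0 15
```

```text
time: 3.25
ee_pos: [0.6034, 0.2662, 0.1607]
eef_rot: [0.653, 0.757, -0.001, -0.0]
ft_force: [-0.2, -0.4, 0.7]
width: 0.087
grip_force: 0.0
time: 3.92
ee_pos: [0.6036, 0.2668, 0.1611]
eef_rot: [0.653, 0.758, 0.0, 0.0]
ft_force: [0.8, -0.2, -0.7]
width: 0.0414
grip_force: 0.0
```

```bash
python3 -m pendant '[[0,0,0,0],[0,0,0,0],[0,0,0,0],[0,0,0,0],[0,0,0,0],[0,0,0,0],[0,0,0,0],[0,0,0,0]]' 0 15
```

```text
time: 4.58
ee_pos: [0.6025, 0.2668, 0.161]
eef_rot: [0.652, 0.758, -0.001, -0.001]
ft_force: [-6.5, -1.7, 3.1]
width: 0.0136
grip_force: 15.0
```

The bar is gripped (13.6 mm). Next I turn clockwise, most of the way first.

```bash
python3 -m pendant '[[0,0,0,0.11],[0,0,0,0.11],[0,0,0,0.11],[0,0,0,0.11],[0,0,0,0.11],[0,0,0,0.11],[0,0,0,0.11],[0,0,0,0.11]]'
cat > a.py <<'E'
from bench import r
from h import *
s=r.read_state();x=R.from_quat(s["eef_rot"]).as_matrix()[:,0]
print("yaw",np.degrees(np.arctan2(x[1],x[0])),"T",np.round(s["torque"],2),"F",np.round(s["ft_force"],1),"j7",s["joint_positions"][6])
E
python3 a.py
```

```text
time: 5.25
ee_pos: [0.6026, 0.2667, 0.161]
eef_rot: [0.914, 0.405, -0.001, -0.0]
ft_force: [-5.6, -1.2, 3.1]
width: 0.0141
grip_force: 15.0
yaw 47.82897028137213 T [-0.41  1.16  0.11] F [-5.6 -1.2  3.1] j7 -1.2391871473706935
```

```bash
python3 -m pendant '[[0,0,0,0.05],[0,0,0,0.05],[0,0,0,0],[0,0,0,0]]'; python3 a.py;  python3 -m pendant '[[0,0,0,0.03],[0,0,0,0.03],[0,0,0,0],[0,0,0,0]]'; python3 a.py
```

```text
time: 5.58
ee_pos: [0.6026, 0.2667, 0.161]
eef_rot: [0.932, 0.361, -0.001, -0.0]
ft_force: [-6.1, -2.5, 3.2]
width: 0.0141
grip_force: 15.0
yaw 42.37700309565153 T [-0.31  1.22 -0.12] F [-6.1 -2.5  3.2] j7 -1.3293626332305204
time: 5.92
ee_pos: [0.6026, 0.2668, 0.161]
eef_rot: [0.943, 0.333, -0.001, -0.0]
ft_force: [-4.3, -2.1, 2.0]
width: 0.0138
grip_force: 15.0
yaw 38.95087813436852 T [-0.33  1.23 -0.05] F [-4.3 -2.1  2. ] j7 -1.3860701776163264
```

```bash
python3 -m pendant '[[0,0,0,0.03],[0,0,0,0],[0,0,0,0]]' >/dev/null; python3 a.py;  python3 -m pendant '[[0,0,0,0.04],[0,0,0,0],[0,0,0,0]]'; python3 a.py
```

```text
yaw 37.26214120350497 T [-0.37  1.16  0.26] F [-4.9 -2.   2.7] j7 -1.414158349533684
time: 6.42
ee_pos: [0.6029, 0.2669, 0.161]
eef_rot: [0.954, 0.301, -0.001, 0.0]
ft_force: [-5.6, -1.3, 2.1]
width: 0.0143
grip_force: 15.4
yaw 35.03233324112647 T [-0.3   1.23  0.37] F [-5.6 -1.3  2.1] j7 -1.451061029481067
```

```bash
python3 -m pendant '[[0,0,0,0.05],[0,0,0,0],[0,0,0,0]]' ; python3 a.py
python3 - <<'E'
from bench import r
from h import *
o=[]
C=np.array([.604,.267,.143])
for c in("scene","side"):
    d=r.camera(c);u,v=proj(d,C).astype(int);o.append(cv2.resize(d["img"][v-45:v+45,u-60:u+60,::-1],(400,300),interpolation=3))
    for a in(30,35,40,45):print(c,a,np.round((proj(d,C+[.046*np.cos(np.radians(a)),.046*np.sin(np.radians(a)),0])-[u-60,v-45])*400/120))
o=np.hstack(o);w=r.camera("wrist")["img"][:,:,::-1];o=np.vstack([o,np.hstack([cv2.resize(w,(400,300)),np.zeros((300,400,3),np.uint8)])])
cv2.imwrite("pics/c3.png",o)
E
```

```text
time: 6.67
ee_pos: [0.6031, 0.2671, 0.161]
eef_rot: [0.961, 0.277, -0.0, -0.0]
ft_force: [-4.9, -0.2, 1.6]
width: 0.0152
grip_force: 15.7
yaw 32.216906651072925 T [-0.09  1.09  0.39] F [-4.9 -0.2  1.6] j7 -1.4976297878353626
scene 30 [281. 157.]
scene 35 [280. 152.]
scene 40 [279. 148.]
scene 45 [277. 143.]
side 30 [233. 113.]
side 35 [226. 113.]
side 40 [220. 112.]
side 45 [213. 112.]
```

View pics/c3.png

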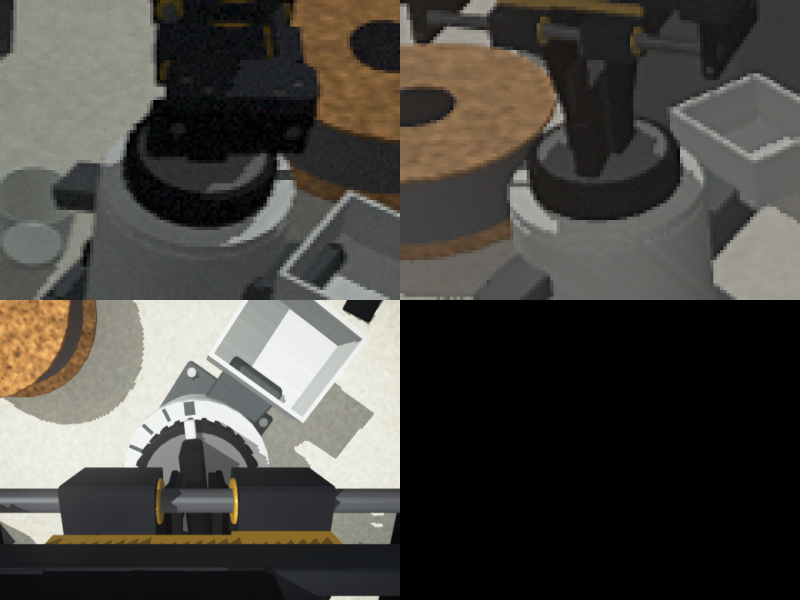

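The wrist view shows the pointer (190,428) at the broad mark (190,408), and the moment has risen, so the ring is at its stop. The jaws have twisted about 7° on the bar. The stop is at about 39.5° yaw, so I back off to a tool yaw near 79.5°.

```bash
python3 -m pendant '[[0,0,0,-0.11],[0,0,0,-0.11],[0,0,0,-0.11],[0,0,0,-0.11],[0,0,0,-0.11],[0,0,0,-0.11],[0,0,0,-0.11],[0,0,0,-0.03]]'; python3 -m pendant '[[0,0,0,0],[0,0,0,0],[0,0,0,0]]'>/dev/null; python3 a.py
python3 - <<'E'
from bench import r
import cv2
cv2.imwrite("pics/w4.png",r.camera("wrist")["img"][:,:,::-1])
E
```

```text
time: 7.48
ee_pos: [0.6028, 0.2679, 0.161]
eef_rot: [0.775, 0.632, -0.0, -0.001]
ft_force: [-6.1, 2.3, 2.3]
width: 0.0141
grip_force: 15.0
yaw 78.04905106022025 T [0.4  1.37 0.06] F [-5.9  2.3  2.6] j7 -0.7397409801110235
```

View pics/w4.png

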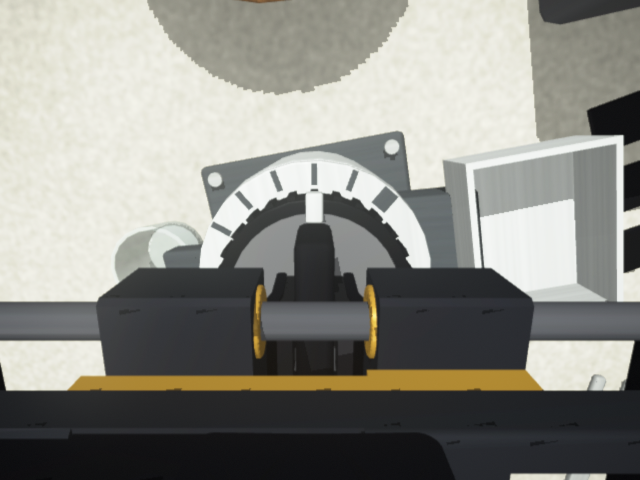

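The pointer (314,208) sits on the second mark (314,173) past the broad one (385,198). I open the gripper and lift.

```bash
python3 -m pendant '[[0,0,0,0],[0,0,0,0],[0,0,0,0],[0,0,0,0],[0,0,0,0],[0,0,0,0],[0,0,0,0],[0,0,0,0]]' 1 >/dev/null;  python3 -m pendant '[[0,0,0,0],[0,0,0,0],[0,0,-0.02,0],[0,0,-0.03,0],[0,0,-0.03,0],[-0.03,0,0,0],[-0.03,0,0,0],[0,0,0,0]]'; python3 - <<'E'
from bench import r
import cv2
cv2.imwrite("pics/w5.png",r.camera("wrist")["img"][:,:,::-1])
E
```

```text
time: 9.12
ee_pos: [0.5919, 0.2017, 0.2421]
eef_rot: [0.78, 0.626, -0.0, 0.002]
ft_force: [-0.3, -1.3, -0.2]
width: 0.087
grip_force: 0.0
```

View pics/w5.png

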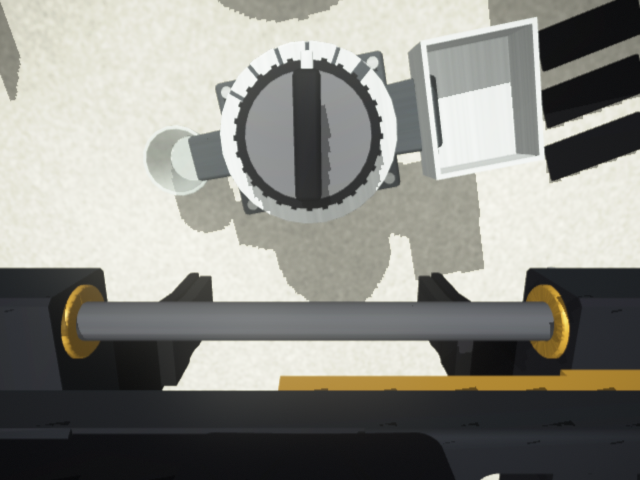

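The ring is released and the pointer (307,60) is still on the second mark past the broad one. Handing in.

```bash
python3 -c "
from bench import r
print(r.close_job())"
```

```text
the job is handed in; nothing more can be done
None
```

The round grinder's ring was turned to its stop, backed off two marks and released; the last wrist picture shows the pointer on the second mark. The square grinder was not touched, and the job is handed in (no verdict was returned).

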